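Check ink-roller sleeves on the gauge pin and sort them

TASK

Check the two black ink-roller sleeves on the gauge pin, one at a time: slide the sleeve upright down over the pin until it stops, and if it goes fully home onto the round foot stand it upright in the rectangular tray, but if the pin's shoulder stops it part way stand it upright in the round tub. Try and sort the first sleeve before you touch the second (either may be first), and leave the other things on the table where they are.

Things in the scene. Friction and masses are not known exactly. Their poses are not given: they have to be found in the camera images.
- sleeve_a: black rubber ink-roller sleeve (tube open at both ends, brown cardboard core), 90 mm tall, outside diameter 52 mm, standing upright on the table; the bore is too tight or just right for the gauge (27 to 34 mm), which of the two is found by trying. Origin: centre of its underside, z along its axis to the top. About 150 g
- sleeve_b: black rubber ink-roller sleeve (tube open at both ends, brown cardboard core), 90 mm tall, outside diameter 52 mm, standing upright on the table; the bore is too tight or just right for the gauge (27 to 34 mm), which of the two is found by trying. Origin: centre of its underside, z along its axis to the top. About 150 g
- gauge: fixed gauge: steel pin on an aluminium foot disc 90 mm across, 15 mm thick. Pin: 30 mm in diameter from the foot up to 70 mm above the table, sloping shoulder to 22 mm diameter at 74 mm, nose 22 mm to 92 mm, tapered to the tip at 99 mm. A fitting sleeve goes down onto the foot (underside 15 mm up), a tight one stops at the shoulder (about 72 mm up). Origin: foot's underside centre
- gauge_tip (a point): centre of the top of the gauge pin, 99 mm above the table; the tip is 10 mm across
- tray: fixed plywood rectangular tray, 140 x 180 mm (x, y), 30 mm high, walls and floor 5 mm thick: for sleeves that fit. Origin: centre of its underside
- tub: fixed grey round tub, 148 mm across at the foot and 160 mm at the rim, 35 mm high, wall 4 mm, floor 5 mm thick: for sleeves that do not fit. Origin: centre of its underside
- ink_jar: bystander: amber glass ink jar with paper label and white cap, 56 mm in diameter, 75 mm high, between the sleeves. Origin: centre of its underside
- mug: bystander: white mug, 76 mm in diameter, 85 mm high. Origin: centre of its underside
- paint_can: bystander: steel can with paper label, 70 mm in diameter, 90 mm high. Origin: centre of its underside
- block: bystander: wooden printing block with rubber face, 100 x 70 x 26 mm. Origin: centre of its underside
- brush: bystander: brush lying on the table, about 200 mm long. Origin: centre of its underside
- palette_knife: bystander: palette knife lying on the table, about 280 mm long. Origin: centre of its underside
Not all that is in view belongs to the job. What is shaped like the gauge but orange is not meant.

How it is judged (in metres and radians):
On the way, in this order (a step that is already met when the one before it is completed fails the run):
1. one sleeve is tried: slid down the gauge pin until it stops (on the foot, or for the tight one at the shoulder), the other not yet touched ((((horizontal distance between sleeve_a and gauge below 0.006 m and z of sleeve_a in the frame of gauge below 0.078 m and angle between sleeve_a's own z axis and vertical below 0.12 rad) and distance of sleeve_b from where it was at the start of the episode below 0.03 m) or ((horizontal distance between sleeve_b and gauge below 0.006 m and z of sleeve_b in the frame of gauge below 0.019 m and angle between sleeve_b's own z axis and vertical below 0.12 rad) and distance of sleeve_a from where it was at the start of the episode below 0.03 m))), for 0.1 s.
2. that sleeve stands in its right place (fits: tray; stopped at the shoulder: tub) while the other is still where it was (within 30 mm) ((((horizontal distance between sleeve_a and tub below 0.055 m and z of sleeve_a in the frame of tub below 0.01 m and angle between sleeve_a's own z axis and vertical below 0.1 rad) and distance of sleeve_b from where it was at the start of the episode below 0.03 m) or ((x of sleeve_b in the frame of tray between -0.045 and 0.045 m and y of sleeve_b in the frame of tray between -0.065 and 0.065 m and z of sleeve_b in the frame of tray below 0.01 m and angle between sleeve_b's own z axis and vertical below 0.1 rad) and distance of sleeve_a from where it was at the start of the episode below 0.03 m))), for 0.2 s.
3. the other sleeve is tried in the same way, the first still standing in its place ((((horizontal distance between sleeve_a and tub below 0.055 m and z of sleeve_a in the frame of tub below 0.01 m and angle between sleeve_a's own z axis and vertical below 0.1 rad) and (horizontal distance between sleeve_b and gauge below 0.006 m and z of sleeve_b in the frame of gauge below 0.019 m and angle between sleeve_b's own z axis and vertical below 0.12 rad)) or ((x of sleeve_b in the frame of tray between -0.045 and 0.045 m and y of sleeve_b in the frame of tray between -0.065 and 0.065 m and z of sleeve_b in the frame of tray below 0.01 m and angle between sleeve_b's own z axis and vertical below 0.1 rad) and (horizontal distance between sleeve_a and gauge below 0.006 m and z of sleeve_a in the frame of gauge below 0.078 m and angle between sleeve_a's own z axis and vertical below 0.12 rad)))), for 0.1 s.
At the end, for the whole second after the job is handed in: the sleeve that goes home on the gauge (sleeve_b) stands upright (within 0.1 rad) on the floor of the rectangular tray, the tight one (sleeve_a) upright on the floor of the round tub, both at rest (horizontal distance between sleeve_a and tub below 0.055 m and z of sleeve_a in the frame of tub below 0.01 m and angle between each of sleeve_a, sleeve_b's own z axis and vertical below 0.1 rad and x of sleeve_b in the frame of tray between -0.045 and 0.045 m and y of sleeve_b in the frame of tray between -0.065 and 0.065 m and z of sleeve_b in the frame of tray below 0.01 m and linear speed of each of sleeve_a, sleeve_b below 0.02 m/s and angular speed of each of sleeve_a, sleeve_b below 0.2 rad/s); the robot touches nothing.
It fails at once if the ink jar, mug, paint can, block, brush or palette knife is moved by more than 30 mm (distance of any of ink_jar, mug, paint_can, block, brush, palette_knife from where it was at the start of the episode above 0.03 m).
It also fails if it takes over 72 s, if anything falls off the work surface, if the arm or the gripper's body presses on something with over 40 N, if the wrist force passes 120 N, or if a joint passes its speed limit or range.

ROBOT

A 6-joint arm with a two-finger parallel gripper is mounted at the origin on the work surface. World frame = base frame: x ahead of the robot, y to its left, z up, the work surface at z = 0. Lengths are in mm, angles in degrees, forces in N, time in s.
With the tool pointing down it reaches from about 300 to 850 mm from the base axis. Payload 4.2 kg.
Tool frame: the origin (TCP) lies at the very end of the fingers, on their centre line; the grasp point (between the pads) lies 19 mm behind it (env.grip_depth is the distance from the TCP to the grasp point, in mm); z points along the fingers, y is the line along which they close (so a half turn about z gives the same grasp; the last joint's range is limited). The gripper opens to 91 mm and grips with 3 to 60 N. Pads are 32 mm wide; open, the fingers measure 118 mm over their backs; the gripper's body (76 mm by 178 mm) begins 60 mm behind the grasp point.
Start: joints at [70.703, 18.312, 89.639, -0, 72.044, -1.146], TCP at [179.131, 546.402, 213.976] pointing down, gripper open.
Joint ranges: [-177.97, 177.97], [-48.28, 115.42], [12.27, 149.76], [-77.06, 257.06], [2.81, 150.46], [-146.56, 146.56]. Speed limits (degrees/s): [147.25, 147.25, 180, 180, 180, 180].

INTERFACE

Orientations are given as [roll, pitch, yaw] about the fixed x, y, z axes, in that order (R = Rz(yaw) Ry(pitch) Rx(roll)).
In Python, from workcell import env, cams gives the robot as it stands.
- The arm moves only by the tool apply_moves, never from a script. Its argument "deltas" is a list of rows, each a list of 5 numbers: the shift along the tool's x, y, z in m, then the turn about the tool's z in rad, then the opening, from -1 (shut) to 1 (fully open), so that 0 is half open. In form: [[tx, ty, tz, roll, gripper], ...]. A call has 1 to 5 rows; each row is the pose to reach, as a shift and turn from the pose commanded when the call began, along the tool's axes at that moment; what a row does not reach only later rows make up. A row lasts 1/10 s, in which the tool goes at most 50 mm and 8.59 degrees, less where a joint would pass 70% of its speed; a pose out of reach is approached as far as the arm can. A call with a gripper value outside its range is refused whole. The fingers move at their own pace and stop on an object; "grip_force" is the grip in N (left out, the last holds). Time passes only in rows, so rows that repeat a pose let the fingers close. It gives the time, the measured TCP pose, the force, the opening and the grip force at its end, in the units of the state.
- env.state(): the state, without advancing time (a new reading comes with each control period).
- cams.grab_frame(name): name is "scene" or "top" or "wrist"; returns the picture (400x640x3 uint8, blue, green, red); there is no depth.
- cams.get_calibration(name): a dict with "mtx" (3x3 intrinsics, pixels), "k1" (the pictures are not rectified: a ray, as slopes to the right and down, at radius r is drawn at 1 + k1 r^2 times it, then the intrinsics apply), "eye" and "attitude" of the camera in the world; the wrist camera has in their place "tool_from_camera" (4x4, takes a point from camera to tool coordinates, whose origin is the TCP and whose axes are the flange's). Camera axes: x right, y down, z forward; pixel columns grow to the right and rows downward; lengths in mm; the calibration is good to about 2 mm. A picture is of the moment at which its call begins: read the wrist's pose just before it. get_calibration takes no time and is no camera call.
- env.job_done(): hands the job in; it is judged then, once.
The state is a dict: "time_s": time; "qpos": joint angles; "qvel": joint speeds; "effort": joint torques, N m; "ee_pos": TCP position; "ee_rot": TCP orientation; "force": force on the tool from outside, world axes, zero at the start; "torque": the same for the moment, N m; "gripper_width": finger opening in mm; "gripper_force": force on a finger pad.
Only numpy, scipy, OpenCV 4.12 (cv2) and the standard library are available. Lean on these libraries where they do the work, as an engineer would, in place of code of your own. Each camera call takes 0.05 s, during which the arm holds its last target. There are 200 camera calls.

## Working session

There is one attempt and no reset: what is moved stays moved. The work goes in short steps, Python scripts to look and compute and a tool call to move; the robot and the scene stay as the last step left them, time stands still between calls to the robot, and variables do not carry over. Pictures are saved under pics/ and viewed, at most 13 in all, crops included, and the job is handed in when it is done.

Besides the shell and the picture viewer there is one more tool, called after "Call:" as a command line: name --pt "numbers of a row" for each row, then --argument value for the rest. apply_moves: Moves the arm, as the interface text tells. Its arguments: {"type":"object","properties":{"deltas":{"type":"array"},"grip_force":{"type":"number"}},"required":["deltas"]}

```bash
mkdir -p pics; ls
python3 - <<'E'
from workcell import env,cams
import cv2
s=env.state();print(s)
for n in("scene","top"):
    cv2.imwrite(f"pics/{n}0.png",cams.grab_frame(n));c=cams.get_calibration(n);print(n,c)
print(cams.get_calibration("wrist"))
E
```

```text
pics
{'time_s': 0.0, 'qpos': array([ 7.07023779e+01,  1.83506386e+01,  8.97065599e+01, -1.53238187e-03,
        7.20417588e+01, -1.14513324e+00]), 'qvel': array([-0.01685828, -0.09040908, -0.1922645 , -0.02653219, -0.00151992,
       -0.05914382]), 'effort': array([-1.00711153e-03, -4.12445033e+01, -2.31978571e+01,  7.25135906e-02,
        4.58300533e-02, -1.51054160e-04]), 'ee_pos': array([178.97522537, 545.91355219, 213.12927039]), 'ee_rot': array([-1.79901033e+02, -5.21046351e-04,  1.61847984e+02]), 'force': array([-0.92957247, -0.08341916, -0.65454142]), 'torque': array([ 0.00346763,  0.0266715 , -0.02501008]), 'gripper_force': 0.0, 'gripper_width': 91.0760513198171}
scene {'mtx': array([[381.74339525,   0.        , 319.29141401],
       [  0.        , 381.74339525, 200.5815138 ],
       [  0.        ,   0.        ,   1.        ]]), 'k1': 0.019070519438416436, 'eye': array([1127.89819001,  483.31528095,  971.6576618 ]), 'attitude': array([-139.79951809,    0.17147644,  132.63416089])}
top {'mtx': array([[464.57131374,   0.        , 326.67844961],
       [  0.        , 464.57131374, 203.03843657],
       [  0.        ,   0.        ,   1.        ]]), 'k1': 0.01689141815049462, 'eye': array([ 480.26383728,   -1.81643361, 1393.03672933]), 'attitude': array([-176.15737345,    0.69058164,  -89.5083222 ])}
{'mtx': array([[297.58698295,   0.        , 312.4669666 ],
       [  0.        , 297.58698295, 200.18919215],
       [  0.        ,   0.        ,   1.        ]]), 'k1': -0.04385830938736788, 'tool_from_camera': array([[-5.20395399e-04, -9.70715901e-01, -2.40229823e-01,
         6.79611853e+01],
       [ 9.99997834e-01, -9.89254996e-04,  1.83112687e-03,
         1.61178024e+00],
       [-2.01515252e-03, -2.40228350e-01,  9.70714314e-01,
        -1.71397621e+02],
       [ 0.00000000e+00,  0.00000000e+00,  0.00000000e+00,
         1.00000000e+00]])}
```

View pics/top0.png

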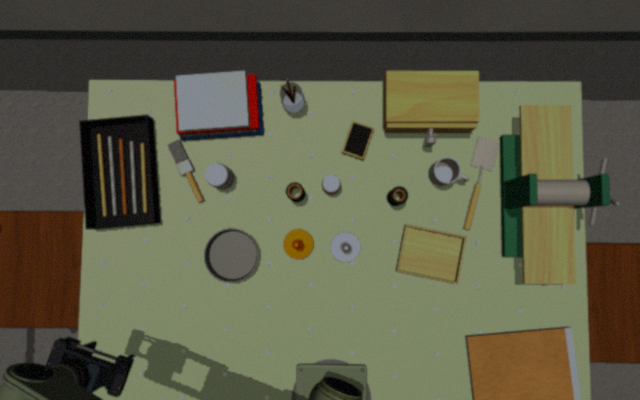

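View pics/scene0.png

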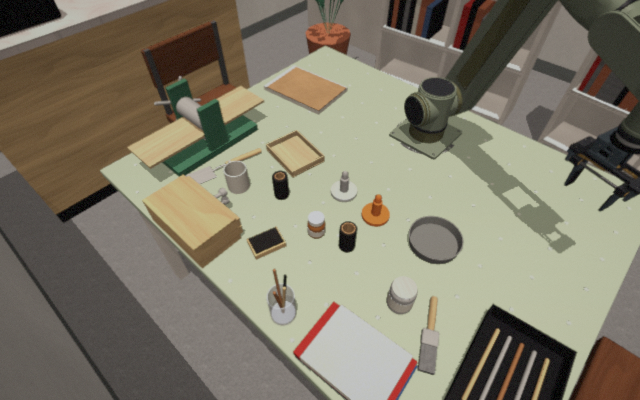

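The top view shows the sleeves at (297,192) and (398,197). The jar with the white cap is at (331,184), the silver gauge at (346,247), and the orange decoy at (298,244). The tray is at (431,253) and the tub at (232,255). The scene view agrees: sleeves at (347,236) and (280,184), gauge at (344,187).

Candidates:
- Sleeves: the dark tubes at top (297,192) and (398,197). Not the jar (331,184), the can (218,175) or the roller on the press (565,192).
- Gauge: silver (346,247), not orange (298,244).

```bash
cat > h.py <<'E'
import numpy as np,cv2
from scipy.spatial.transform import Rotation as Ro
from workcell import env,cams
def cam(n):
    c=cams.get_calibration(n)
    if n=="wrist":
        s=env.state();T=np.eye(4);T[:3,:3]=Ro.from_euler('xyz',s['ee_rot'],degrees=True).as_matrix();T[:3,3]=s['ee_pos']
        T=T@c['tool_from_camera'];R,e=T[:3,:3],T[:3,3]
    else: R,e=Ro.from_euler('xyz',c['attitude'],degrees=True).as_matrix(),c['eye']
    return c['mtx'],c['k1'],R,e
def onplane(C,uv,z):
    K,k1,R,e=C
    uv=np.atleast_2d(np.float64(uv)).reshape(-1,1,2)
    p=cv2.undistortPoints(uv,K,np.array([k1,0,0,0.])).reshape(-1,2)
    d=np.c_[p,np.ones(len(p))]@R.T
    return (e+d*((z-e[2])/d[:,2])[:,None])
def proj(C,P):
    K,k1,R,e=C
    p=(np.atleast_2d(P)-e)@R;return cv2.projectPoints(p,np.zeros(3),np.zeros(3),K,np.array([k1,0,0,0.]))[0].reshape(-1,2)
E
python3 - <<'E'
from h import *
C=cam("top")
for n,uv,z in(("sl_l",(295.5,191),90),("sl_r",(398,195),90),("jar",(331,184),75),("gauge foot",(345.5,247.5),15),("tip",(346.5,248),99),("tub",(232,255),35),("tray",(431,253),30),("mug",(446,172),85),("decoy",(298.5,244),15),('can',(218,175),90),('block',(357,141),26)):
    p=onplane(C,uv,z)[0];q=proj(cam("scene"),p)[0];print(n,p.round(1),q.round(1))
im=cv2.imread('pics/top0.png');a=cv2.resize(im[160:275,200:475],None,fx=2.9,fy=2.9,interpolation=cv2.INTER_CUBIC);cv2.imwrite('pics/crop1.png',a)
E
```

```text
sl_l [601.  102.8  90. ] [347.2 227.2]
sl_r [ 591.8 -185.5   90. ] [279.8 176.2]
jar [623.2   3.   75. ] [316.3 216.3]
gauge foot [441.6 -41.1  15. ] [343.6 188.8]
tip [442.6 -41.5  99. ] [344.5 171.4]
tub [417.5 289.8  35. ] [434.2 235.8]
tray [ 428.4 -289.3   30. ] [294.1 149.8]
mug [ 658.4 -321.4   85. ] [236.5 167.9]
decoy [450.6  97.9  15. ] [375.  212.2]
can [644.7 322.7  90. ] [402.5 284.8]
block [757.5 -73.1  26. ] [267.2 238.9]
```

View pics/crop1.png

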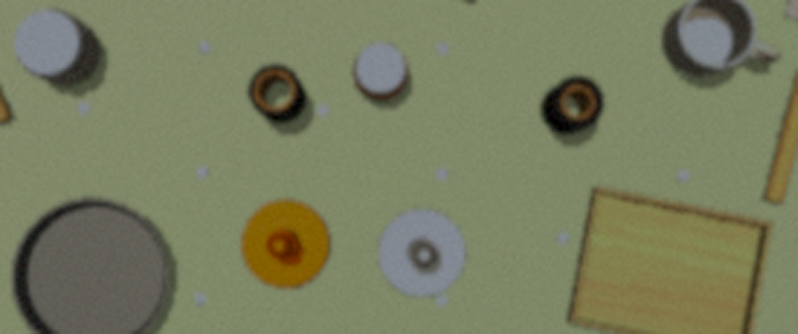

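The crop confirms it: two black tubes with brown cores at crop (277,91) and (575,103), and the bare-metal gauge at (423,253). The orange decoy at (286,245) is to be ignored. I'll take the left sleeve first.

Call:
apply_moves --pt "-0.044 -0.0236 0 0.14 1" --pt "-0.088 -0.0472 0 0.28 1" --pt "-0.132 -0.0708 0 0.42 1" --pt "-0.176 -0.0944 0 0.56 1" --pt "-0.22 -0.118 0 0.7 1"

```text
time_s: 0.6
ee_pos: [352.2, 364.0, 213.7]
ee_rot: [-180.0, 0.0, 121.4]
force: [0.3, 0.5, 0.2]
gripper_width: 91.3
gripper_force: 0.0
```

Call:
apply_moves --pt "-0.046 0.01 0 0.11 1" --pt "-0.092 0.02 0 0.22 1" --pt "-0.138 0.03 0 0.33 1" --pt "-0.184 0.04 0 0.44 1" --pt "-0.23 0.05 0 0.553 1"

```text
time_s: 1.1
ee_pos: [515.8, 194.7, 213.7]
ee_rot: [-180.0, -0.0, 89.8]
force: [0.8, 2.0, 0.6]
gripper_width: 90.7
gripper_force: 0.0
```

Call:
apply_moves --pt "-0.031 0.028 0 0 1" --pt "-0.062 0.056 0 0 1" --pt "-0.092 0.086 0 0 1" --pt "-0.092 0.086 0 0 1"

```text
time_s: 1.5
ee_pos: [603.9, 100.7, 212.8]
ee_rot: [180.0, 0.1, 89.8]
force: [-1.0, -1.1, -1.1]
gripper_width: 91.3
gripper_force: 0.0
```

Run:
```python
from h import *
s=env.state();print(s['ee_pos'],s['ee_rot'])
C=cam("wrist");im=cams.grab_frame("wrist");cv2.imwrite('pics/w1.png',im)
print(proj(C,[[601,103,90],[601,103,0],[623,3,75],[442,-41,99]]))
```

```text
[603.9411304  100.69584926 212.82438385] [1.79955477e+02 9.54915703e-02 8.97879343e+01]
[[309.44804966 194.74367717]
 [310.08918428 179.4059393 ]
 [329.34245707 276.78098391]
 [168.51078938 322.42528259]]
```

View pics/w1.png

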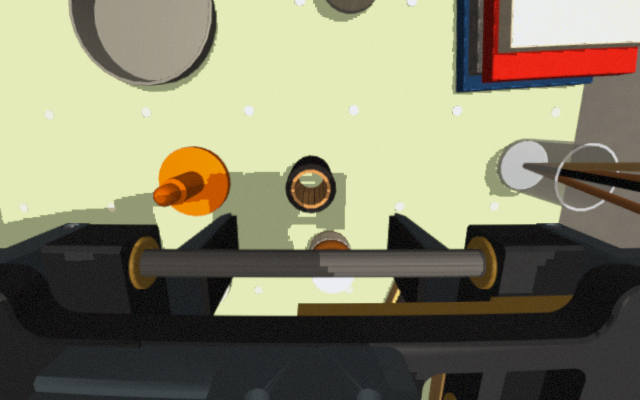

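The wrist view shows the sleeve rim at about (311,188) between the fingers, with the jar behind the gripper bar at (330,250). I'll refine the rim position.

```bash
cat >> h.py <<'E'
def rim(im,roi,C,z):
    "core ring (orange-brown) outer ellipse in roi x0,y0,x1,y1"
    x0,y0,x1,y1=roi;h=cv2.cvtColor(im[y0:y1,x0:x1],cv2.COLOR_BGR2HSV)
    m=cv2.inRange(h,(5,70,90),(22,255,255))
    c=max(cv2.findContours(m,0,1)[0],key=cv2.contourArea)
    hull=cv2.convexHull(c);(u,v),ax,an=cv2.fitEllipse(hull if len(hull)>5 else c)
    u+=x0;v+=y0;p=onplane(C,(u,v),z)[0]
    w=np.linalg.norm(np.subtract(*onplane(C,[(u-ax[0]/2,v),(u+ax[0]/2,v)],z)))
    return (u,v),ax,p,w
E
python3 - <<'E'
from h import *
s=env.state();C=cam("wrist");im=cv2.imread('pics/w1.png')
print(rim(im,(275,140,350,222),C,90),s['ee_pos'])
C=cam("scene");im=cv2.imread('pics/scene0.png');print(rim(im,(335,215,360,250),C,90))
a=cv2.imread('pics/w1.png')
print(a[150:220:2,311].tolist())
E
```

```text
((310.3674850463867, 188.4178466796875), (39.31639099121094, 40.17906188964844), array([599.75729599, 111.66687103,  90.        ]), np.float64(39.65771205521266)) [602.00510084 102.64478214 212.83156066]
((347.9972496032715, 227.68541622161865), (11.913374900817871, 14.921915054321289), array([600.69209304, 105.61271174,  90.        ]), np.float64(33.95254549793881))
[[183, 234, 227], [185, 234, 228], [169, 222, 216], [41, 56, 52], [9, 14, 16], [15, 14, 16], [14, 12, 16], [28, 32, 35], [40, 44, 47], [38, 47, 57], [82, 141, 203], [106, 174, 224], [175, 226, 222], [120, 161, 152], [116, 154, 146], [117, 156, 148], [178, 231, 224], [123, 162, 156], [107, 144, 140], [44, 71, 93], [35, 61, 86], [38, 68, 98], [40, 69, 98], [37, 69, 96], [36, 66, 94], [36, 64, 92], [37, 65, 93], [47, 87, 128], [89, 161, 228], [59, 94, 130], [33, 38, 44], [60, 77, 77], [180, 230, 224], [166, 219, 210], [114, 154, 145]]
```

Run:
```python
from h import *
for i in range(3):
    s=env.state();C=cam("wrist");im=cams.grab_frame("wrist");r=rim(im,(275,140,350,222),C,90)
    print(s['ee_pos'],s['ee_rot'],r)
im=cams.grab_frame("top");C=cam("top")
```

```text
[602.00510084 102.64478214 212.83156066] [-1.79919069e+02  9.31166932e-03  8.98561773e+01] ((312.5892562866211, 190.4942855834961), (39.25815963745117, 39.98984909057617), array([601.99161265, 109.52120138,  90.        ]), np.float64(39.66435509577181))
[600.94885859 103.86179709 213.02961213] [-1.79886620e+02 -1.49518149e-02  8.99487282e+01] ((313.71826553344727, 191.64963150024414), (39.3686408996582, 39.620521545410156), array([601.99864754, 109.55280754,  90.        ]), np.float64(39.839858887730564))
[600.38818502 104.64707175 213.3177622 ] [-1.79898010e+02 -1.92698720e-02  9.00328322e+01] ((314.1669921875, 192.4921875), (39.16972351074219, 39.68151092529297), array([601.91373927, 109.41366726,  90.        ]), np.float64(39.70435621888033))
```

Call:
apply_moves --pt "0.002 0.001 0.03 0 1" --pt "0.003 0.001 0.07 0 1" --pt "0.003 0.001 0.1 0 1" --pt "0.003 0.001 0.1 0 1" --pt "0.003 0.001 0.1 0 1"

```text
time_s: 2.25
ee_pos: [601.9, 108.4, 114.7]
ee_rot: [180.0, -0.0, 90.1]
force: [0.0, 0.1, 0.4]
gripper_width: 91.5
gripper_force: 0.0
```

Run:
```python
from h import *
im=cv2.imread('pics/top0.png');print(rim(im,(283,178,308,204),cam("top"),90)[2:],rim(im,(385,182,410,208),cam("top"),90)[2:])
im=cv2.imread('pics/scene0.png');print(rim(im,(270,165,292,200),cam("scene"),90))
s=env.state();C=cam("wrist");im=cams.grab_frame("wrist")
print(s['ee_pos'],s['ee_rot'],proj(C,[602,107,90]))
try: print(rim(im,(240,100,390,240),C,90))
except Exception as e: print(e)
cv2.imwrite('pics/w2.png',im)
```

```text
(array([599.45979263, 106.40771923,  90.        ]), np.float64(31.97470014107501)) (array([ 583.34265878, -181.57963674,   90.        ]), np.float64(7.1309957277257086))
((279.2239227294922, 175.69056606292725), (7.548636436462402, 10.59600830078125), array([ 591.42415579, -188.48571284,   90.        ]), np.float64(24.159813444241554))
[601.90969929 108.43682046 114.6519992 ] [ 1.79984166e+02 -1.07776488e-02  9.01341482e+01] [[312.51215531 231.42562865]]
((312.7416687011719, 228.01292419433594), (53.54841613769531, 57.61351013183594), array([602.15478276, 109.50871744,  90.        ]), np.float64(37.21349354257669))
```

View pics/w2.png

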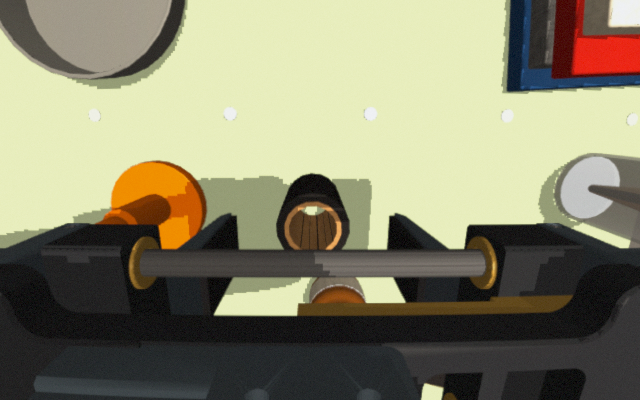

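The rim is at about (313,226), centred between the fingers, and the jar at (337,290) is clear. I'll descend and grasp.

Call:
apply_moves --pt "0.001 0 0.03 0 1" --pt "0.001 0 0.06 0 1" --pt "0.001 0 0.069 0 1" --pt "0.001 0 0.069 0 1" --pt "0.001 0 0.069 0 1"

```text
time_s: 2.8
ee_pos: [603.5, 108.9, 46.9]
ee_rot: [179.8, -0.0, 90.1]
force: [0.3, -0.1, 0.1]
gripper_width: 91.3
gripper_force: 0.0
```

Call:
apply_moves --pt "0 0 0 0 -0.3" --pt "0 0 0 0 -0.3" --pt "0 0 0 0 -0.3" --pt "0 0 0 0 -0.3" --pt "0 0 0 0 -0.3" --grip_force 20

```text
time_s: 3.3
ee_pos: [602.1, 108.5, 45.1]
ee_rot: [180.0, -0.0, 90.1]
force: [0.2, -0.3, 0.2]
gripper_width: 54.0
gripper_force: 0.0
```

Call:
apply_moves --pt "0 0 0 0 -0.3" --pt "0 0 0 0 -0.3" --pt "0 0 0 0 -0.3"

```text
time_s: 3.6
ee_pos: [602.0, 108.5, 45.1]
ee_rot: [180.0, -0.0, 90.1]
force: [-0.6, 0.6, 1.7]
gripper_width: 52.2
gripper_force: 20.0
```

Call:
apply_moves --pt "0 0 -0.02 0 -0.3" --pt "0 0 -0.06 0 -0.3" --pt "0 0 -0.1 0 -0.3" --pt "0 0 -0.135 0 -0.3" --pt "0 0 -0.135 0 -0.3"

```text
time_s: 4.1
ee_pos: [605.1, 109.1, 185.5]
ee_rot: [179.4, -0.1, 90.1]
force: [0.9, 0.0, -1.5]
gripper_width: 51.9
gripper_force: 20.0
```

Call:
apply_moves --pt "-0.02 -0.016 0 0 -0.3" --pt "-0.055 -0.042 0 0 -0.3" --pt "-0.09 -0.07 0 0 -0.3" --pt "-0.125 -0.098 0 0 -0.3" --pt "-0.16 -0.124 0 0 -0.3"

```text
time_s: 4.6
ee_pos: [476.0, -52.6, 178.6]
ee_rot: [-179.9, -0.0, 90.1]
force: [0.6, -0.4, -0.9]
gripper_width: 52.0
gripper_force: 20.0
```

Call:
apply_moves --pt "-0.03 -0.022 0 0 -0.3" --pt "-0.049 -0.036 0 0 -0.3" --pt "-0.049 -0.036 0 0 -0.3" --pt "-0.049 -0.036 0 0 -0.3" --pt "-0.049 -0.036 0 0 -0.3"

```text
time_s: 5.1
ee_pos: [442.7, -100.0, 179.5]
ee_rot: [-180.0, -0.0, 90.1]
force: [0.4, 0.8, -1.3]
gripper_width: 52.2
gripper_force: 20.0
```

Run:
```python
from h import *
cams.grab_frame("wrist")
s=env.state();C=cam("wrist");im=cams.grab_frame("wrist")
print(s['ee_pos'],s['ee_rot'],s['gripper_width'],proj(C,[[442,-41,99],[442,-41,15]]))
cv2.imwrite('pics/w3.png',im)
```

```text
[442.8109432  -99.89976412 179.55654479] [-1.79986439e+02 -2.88658489e-02  9.01188432e+01] 52.3757245223403 [[311.58160538 139.90771789]
 [311.83629376 136.77729584]]
```

View pics/w3.png

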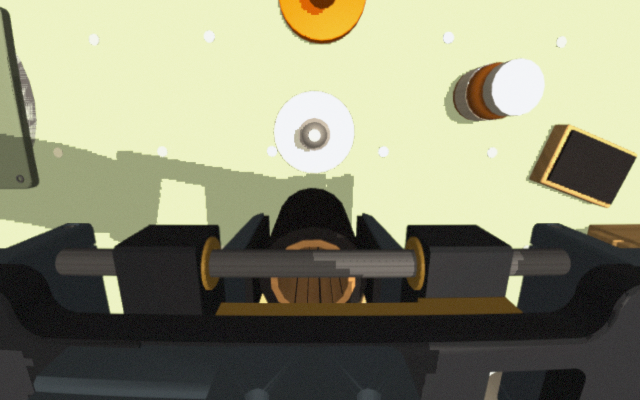

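The gauge disc is centred at about (314,133), with its tip at (314,134.5). The held sleeve's lower far edge is at row 188. I'll compute the offsets.

```bash
cat >> h.py <<'E'
def gauge(im,C,roi=(260,80,370,182)):
    x0,y0,x1,y1=roi;h=cv2.cvtColor(im[y0:y1,x0:x1],cv2.COLOR_BGR2HSV)
    m=cv2.inRange(h,(0,0,150),(179,22,255))
    c=max(cv2.findContours(m,0,1)[0],key=cv2.contourArea);(u,v),ax,_=cv2.fitEllipse(cv2.convexHull(c))
    f=(u+x0,v+y0)
    # tip: bright blob inside dark ring near the centre
    g=cv2.cvtColor(im,cv2.COLOR_BGR2GRAY);X,Y=int(f[0]),int(f[1]);s=g[Y-10:Y+14,X-12:X+13]
    n,l,st,ce=cv2.connectedComponentsWithStats((s>170).astype('uint8'))
    t=[(ce[i]+(X-12,Y-10),st[i,4]) for i in range(1,n) if 20<st[i,4]<150]
    return f,ax,onplane(C,f,15)[0],[(q,a,onplane(C,q,99)[0]) for q,a in t]
E
python3 - <<'E'
from h import *
im=cv2.imread('pics/w3.png');C=cam("wrist");print(env.state()['ee_pos']);print(gauge(im,C))
g=im.max(2);print(g[180:196,313])
r=[p for p in range(180,200) if g[p,313]<70][0];print(r,onplane(C,(313,r-.5),179.5-45.1))
print(g[205,255:375].tolist())
E
```

```text
[442.80654994 -99.85491218 179.60601687]
((310.75910568237305, 133.16508102416992), (79.6192398071289, 90.58121490478516), array([440.77839984, -37.05915539,  15.        ]), [(array([300.13924051, 132.01265823]), np.int32(79), array([432.49816107, -34.54788793,  99.        ]))])
[164 161 160 166 164 162 162 139  64  21  24  18  20   9  25  19]
188 [[443.18675257 -74.22959286 134.4       ]]
[162, 165, 163, 162, 164, 164, 161, 163, 161, 163, 162, 160, 163, 162, 160, 162, 162, 160, 164, 161, 165, 166, 163, 162, 162, 159, 146, 87, 37, 24, 18, 21, 16, 18, 22, 13, 18, 25, 19, 13, 16, 24, 19, 16, 16, 24, 10, 14, 21, 17, 16, 15, 1, 15, 19, 21, 19, 19, 19, 11, 19, 22, 15, 17, 23, 14, 18, 14, 19, 16, 15, 23, 15, 21, 13, 23, 22, 22, 17, 24, 8, 16, 11, 16, 17, 14, 25, 57, 140, 159, 167, 164, 160, 164, 161, 164, 163, 185, 239, 243, 243, 242, 242, 242, 242, 243, 243, 242, 242, 243, 242, 243, 243, 242, 242, 242, 241, 242, 242, 242]
```

```bash
python3 - <<'E'
import re
t=open('h.py').read()
t=t.replace("(0,0,150),(179,22,255))\n","(0,0,150),(179,22,255));m=cv2.morphologyEx(m,cv2.MORPH_OPEN,np.ones((15,15)))\n")
t=t.replace("s=g[Y-10:Y+14,X-12:X+13]","s=g[Y-12:Y+16,X-12:X+13]").replace("(X-12,Y-10)","(X-12,Y-12)")
open('h.py','w').write(t)
E
python3 - <<'E'
from h import *
im=cv2.imread('pics/w3.png');C=cam("wrist");print(gauge(im,C))
g=cv2.cvtColor(im,cv2.COLOR_BGR2GRAY);print(g[116:156:1,314].tolist(),g[135,294:336].tolist(),g[90:180:1,300].tolist()[:12])
E
```

```text
((313.78725814819336, 131.49119186401367), (79.98633575439453, 81.93706512451172), array([444.116688  , -35.24367672,  15.        ]), [(array([312.40458015, 121.58778626]), np.int32(131), array([442.63233044, -26.14499771,  99.        ]))])
[243, 236, 201, 192, 192, 187, 140, 141, 149, 156, 169, 175, 195, 226, 243, 244, 243, 245, 244, 244, 245, 243, 244, 243, 238, 215, 155, 134, 121, 112, 97, 100, 131, 170, 201, 238, 244, 244, 244, 245] [196, 182, 180, 181, 177, 167, 127, 113, 99, 110, 120, 129, 144, 156, 202, 242, 244, 243, 245, 244, 244, 244, 245, 244, 244, 242, 219, 175, 158, 147, 138, 125, 129, 168, 192, 202, 235, 244, 244, 245, 244, 244] [235, 235, 235, 235, 240, 244, 245, 243, 245, 244, 244, 245]
```

Call:
apply_moves --pt "0.02 0.001 0 0 -0.3" --pt "0.05 0.001 0 0 -0.3" --pt "0.062 0.0012 0 0 -0.3" --pt "0.062 0.0012 0 0 -0.3" --pt "0.062 0.0012 0 0 -0.3"

```text
time_s: 5.7
ee_pos: [443.7, -38.7, 179.9]
ee_rot: [180.0, 0.0, 90.1]
force: [-0.1, -0.7, -1.1]
gripper_width: 52.0
gripper_force: 20.0
```

Call:
apply_moves --pt "0 0 0.01 0 -0.3" --pt "0 0 0.025 0 -0.3" --pt "0 0 0.035 0 -0.3" --pt "0 0 0.043 0 -0.3" --pt "0 0 0.043 0 -0.3"

```text
time_s: 6.2
ee_pos: [442.5, -38.9, 135.6]
ee_rot: [-179.8, -0.0, 90.0]
force: [0.1, 0.2, -0.7]
gripper_width: 52.2
gripper_force: 20.0
```

Call:
apply_moves --pt "0.0005 0.001 0.004 0 -0.3" --pt "0.0005 0.001 0.008 0 -0.3" --pt "0.0005 0.001 0.011 0 -0.3" --pt "0.0005 0.001 0.011 0 -0.3"

```text
time_s: 6.6
ee_pos: [444.2, -38.0, 125.6]
ee_rot: [-180.0, -0.0, 90.1]
force: [-0.8, 0.6, -1.4]
gripper_width: 52.2
gripper_force: 20.0
```

Run:
```python
from h import *
for i in range(1): im=cams.grab_frame("top");im2=cams.grab_frame("scene")
print(env.state()['ee_pos'],env.state()['force'],proj(cam("top"),[443,-38,170]),proj(cam("scene"),[443,-38,100]))
a=cv2.resize(im2[120:220,290:400],None,fx=5,fy=5,interpolation=cv2.INTER_CUBIC);cv2.imwrite('pics/s4.png',a)
```

```text
[444.43854497 -38.09551735 126.00361403] [ 0.58574324 -0.05119787 -1.36129252] [[345.9942354  248.62342357]] [[345.28603793 171.73353991]]
```

View pics/s4.png

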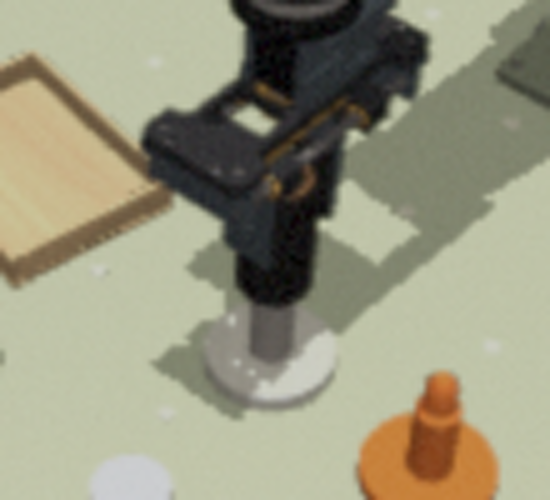

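The scene crop shows the sleeve over the pin: sleeve centre at crop x 275, pin at 272. I'll go down slowly and watch the force.

Call:
apply_moves --pt "0 0 0.003 0 -0.3" --pt "0 0 0.006 0 -0.3" --pt "0 0 0.009 0 -0.3" --pt "0 0 0.009 0 -0.3"

```text
time_s: 7.1
ee_pos: [444.0, -38.1, 116.4]
ee_rot: [-179.9, -0.0, 90.1]
force: [-0.1, -0.1, -1.7]
gripper_width: 52.3
gripper_force: 20.0
```

Call:
apply_moves --pt "0 0 0.003 0 -0.3" --pt "0 0 0.006 0 -0.3" --pt "0 0 0.006 0 -0.3"

```text
time_s: 7.4
ee_pos: [444.0, -38.1, 110.5]
ee_rot: [-179.9, -0.0, 90.1]
force: [-0.3, 0.7, -0.9]
gripper_width: 51.9
gripper_force: 20.0
```

No contact force with the underside at about 65 mm, so it passed the shoulder and looks like the fitting one. I'll continue to the foot.

Call:
apply_moves --pt "0 0 0.008 0 -0.3" --pt "0 0 0.018 0 -0.3" --pt "0 0 0.028 0 -0.3" --pt "0 0 0.038 0 -0.3" --pt "0 0 0.042 0 -0.3"

```text
time_s: 7.9
ee_pos: [443.5, -38.0, 67.4]
ee_rot: [-179.9, -0.0, 90.1]
force: [0.1, 0.5, -1.8]
gripper_width: 52.3
gripper_force: 20.0
```

Call:
apply_moves --pt "0 0 0.003 0 -0.3" --pt "0 0 0.006 0 -0.3" --pt "0 0 0.0085 0 -0.3" --pt "0 0 0.0085 0 -0.3"

```text
time_s: 8.3
ee_pos: [444.3, -38.1, 60.3]
ee_rot: [-180.0, -0.0, 90.1]
force: [-0.2, 0.6, -0.7]
gripper_width: 52.3
gripper_force: 20.0
```

Call:
apply_moves --pt "0 0 0.001 0 -0.3" --pt "0 0 0.002 0 -0.3" --pt "0 0 0.002 0 -0.3" --pt "0 0 0.002 0 -0.3"

```text
time_s: 8.7
ee_pos: [444.6, -38.1, 60.0]
ee_rot: [179.9, 0.0, 90.1]
force: [-2.4, 0.8, 10.4]
gripper_width: 52.1
gripper_force: 20.0
```

Firm stop at the foot: 10 N with the underside at 15 mm, so this one fits and goes in the tray.

Call:
apply_moves --pt "0 0 -0.02 0 -0.3" --pt "0 0 -0.05 0 -0.3" --pt "0 0 -0.085 0 -0.3" --pt "0 0 -0.115 0 -0.3" --pt "0 0 -0.122 0 -0.3"

```text
time_s: 9.2
ee_pos: [446.5, -38.3, 183.8]
ee_rot: [179.6, 0.0, 90.1]
force: [0.9, -0.0, -1.9]
gripper_width: 52.2
gripper_force: 20.0
```

Call:
apply_moves --pt "-0.03 -0.002 0 0 -0.3" --pt "-0.075 -0.004 0 0 -0.3" --pt "-0.12 -0.007 0 0 -0.3" --pt "-0.165 -0.01 0 0 -0.3" --pt "-0.21 -0.013 0 0 -0.3"

```text
time_s: 9.7
ee_pos: [430.7, -249.5, 179.2]
ee_rot: [-179.9, -0.1, 90.1]
force: [1.3, -0.3, -0.5]
gripper_width: 51.6
gripper_force: 20.0
```

Call:
apply_moves --pt "-0.025 -0.002 0 0 -0.3" --pt "-0.04 -0.002 0 0 -0.3" --pt "-0.04 -0.002 0.03 0 -0.3" --pt "-0.04 -0.002 0.07 0 -0.3" --pt "-0.04 -0.002 0.1 0 -0.3"

```text
time_s: 10.2
ee_pos: [428.7, -286.8, 78.0]
ee_rot: [-179.9, -0.1, 90.1]
force: [-0.5, -0.7, -1.7]
gripper_width: 52.2
gripper_force: 20.0
```

Run:
```python
from h import *
im=cams.grab_frame("scene");print(env.state()['ee_pos'],env.state()['gripper_width'],env.state()['force'])
a=cv2.resize(im[100:210,240:370],None,fx=5,fy=5,interpolation=cv2.INTER_CUBIC);cv2.imwrite('pics/s5.png',a)
```

```text
[ 426.00623963 -284.89694366   73.72644131] 52.1449479300896 [-2.5248347   1.82145718 -5.6650442 ]
```

View pics/s5.png

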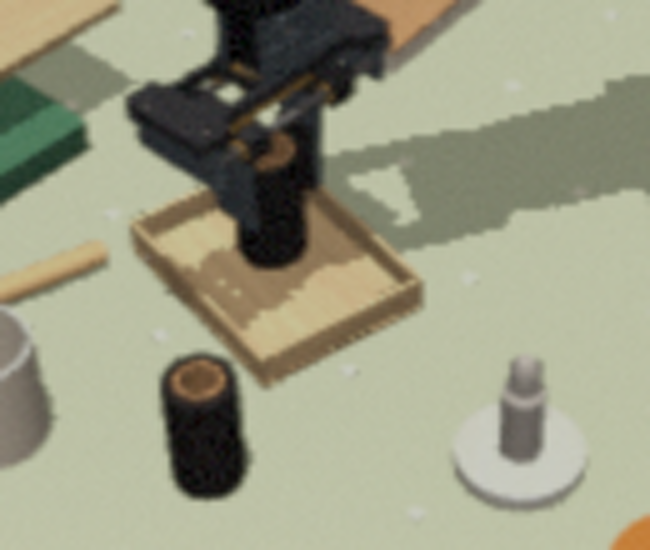

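The sleeve hangs upright over the tray floor at crop (270,250), well inside the walls. I'll lower it.

Call:
apply_moves --pt "0 0 0.008 0 -0.3" --pt "0 0 0.014 0 -0.3" --pt "0 0 0.02 0 -0.3" --pt "0 0 0.02 0 -0.3" --pt "0 0 0.02 0 -0.3"

```text
time_s: 10.75
ee_pos: [430.1, -288.4, 61.1]
ee_rot: [179.9, 0.0, 90.1]
force: [0.4, 0.2, -1.2]
gripper_width: 52.4
gripper_force: 20.0
```

Call:
apply_moves --pt "0 0 0.004 0 -0.3" --pt "0 0 0.008 0 -0.3" --pt "0 0 0.0115 0 -0.3" --pt "0 0 0.0115 0 -0.3" --pt "0 0 0.0115 0 -0.3"

```text
time_s: 11.25
ee_pos: [429.6, -288.2, 49.8]
ee_rot: [180.0, 0.0, 90.1]
force: [-1.9, 1.5, 6.3]
gripper_width: 52.4
gripper_force: 20.0
```

Contact with the floor at 6 N. I'll release and go up.

Call:
apply_moves --pt "0 0 -0.0005 0 -0.1" --pt "0 0 -0.0005 0 0.3" --pt "0 0 -0.0005 0 1" --pt "0 0 -0.0005 0 1" --pt "0 0 -0.0005 0 1"

```text
time_s: 11.75
ee_pos: [429.6, -288.1, 49.2]
ee_rot: [-180.0, -0.0, 90.1]
force: [0.3, 0.0, -0.3]
gripper_width: 80.3
gripper_force: 0.0
```

Call:
apply_moves --pt "0 0 -0.02 0 1" --pt "0 0 -0.06 0 1" --pt "0 0 -0.105 0 1" --pt "0 0 -0.15 0 1" --pt "0 0 -0.165 0 1"

```text
time_s: 12.25
ee_pos: [431.5, -289.4, 219.3]
ee_rot: [179.6, 0.3, 90.1]
force: [0.7, -0.1, -1.5]
gripper_width: 91.0
gripper_force: 0.0
```

Call:
apply_moves --pt "0.02 0.032 0 0 1" --pt "0.045 0.07 0 0 1" --pt "0.07 0.11 0 0 1" --pt "0.095 0.15 0 0 1" --pt "0.101 0.16 0 0 1"

```text
time_s: 12.75
ee_pos: [592.9, -184.2, 213.6]
ee_rot: [179.9, -0.1, 90.3]
force: [0.7, 0.7, -0.2]
gripper_width: 91.3
gripper_force: 0.0
```

Call:
apply_moves --pt "0 0 0.02 0 1" --pt "0 0 0.06 0 1" --pt "0 0 0.095 0 1" --pt "0 0 0.095 0 1" --pt "0 0 0.095 0 1"

```text
time_s: 13.25
ee_pos: [589.4, -187.3, 119.7]
ee_rot: [-180.0, -0.0, 90.0]
force: [0.5, -0.3, 0.2]
gripper_width: 91.3
gripper_force: 0.0
```

Run:
```python
from h import *
cams.grab_frame("wrist")
s=env.state();C=cam("wrist");im=cams.grab_frame("wrist")
print(s['ee_pos'],s['ee_rot'],rim(im,(240,120,390,250),C,90))
g=im.max(2);print([int(x) for x in np.where(g[225,240:390]<60)[0]+240][::12])
im=cams.grab_frame("top");cv2.imwrite('pics/t6.png',im)
im=cams.grab_frame("scene");cv2.imwrite('pics/s6.png',im[60:300,160:560])
```

```text
[ 590.41957512 -187.633484    121.10522789] [1.79858941e+02 4.79688203e-02 9.00385936e+01] ((315.23787689208984, 222.97354125976562), (44.095245361328125, 46.44938659667969), array([ 592.52082546, -185.04010633,   90.        ]), np.float64(31.512138382254477))
[280, 339]
```

View pics/s6.png

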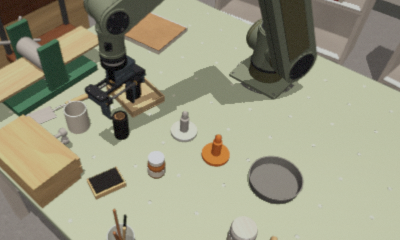

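The scene crop shows the second sleeve at (121,125), still standing under the gripper, and the others undisturbed. I'll grasp it.

Call:
apply_moves --pt "0.0015 0.0015 0.03 0 1" --pt "0.0015 0.0015 0.06 0 1" --pt "0.0015 0.0015 0.075 0 1" --pt "0.0015 0.0015 0.075 0 1" --pt "0.0015 0.0015 0.075 0 1"

```text
time_s: 13.95
ee_pos: [592.0, -185.8, 45.8]
ee_rot: [179.9, 0.0, 90.1]
force: [-0.1, -0.2, 0.4]
gripper_width: 91.4
gripper_force: 0.0
```

Call:
apply_moves --pt "0 0 0 0 -0.3" --pt "0 0 0 0 -0.3" --pt "0 0 0 0 -0.3" --pt "0 0 0 0 -0.3" --pt "0 0 0 0 -0.3"

```text
time_s: 14.45
ee_pos: [591.2, -185.5, 44.7]
ee_rot: [180.0, 0.0, 90.1]
force: [1.0, 1.3, 1.7]
gripper_width: 54.3
gripper_force: 1.0
```

Call:
apply_moves --pt "0 0 0 0 -0.3" --pt "0 0 0 0 -0.3" --pt "0 0 0 0 -0.3"

```text
time_s: 14.75
ee_pos: [591.4, -185.6, 44.6]
ee_rot: [180.0, 0.0, 90.1]
force: [1.3, -0.3, 0.8]
gripper_width: 51.9
gripper_force: 20.0
```

Call:
apply_moves --pt "0 0 -0.02 0 -0.3" --pt "0 0 -0.06 0 -0.3" --pt "0 0 -0.1 0 -0.3" --pt "0 0 -0.135 0 -0.3" --pt "0 0 -0.135 0 -0.3"

```text
time_s: 15.25
ee_pos: [593.5, -186.4, 184.7]
ee_rot: [179.5, 0.2, 90.1]
force: [0.9, 0.0, -0.6]
gripper_width: 52.2
gripper_force: 20.0
```

Call:
apply_moves --pt "0.015 -0.025 0 0 -0.3" --pt "0.038 -0.065 0 0 -0.3" --pt "0.06 -0.105 0 0 -0.3" --pt "0.08 -0.14 0 0 -0.3" --pt "0.0855 -0.1485 0 0 -0.3"

```text
time_s: 15.75
ee_pos: [436.8, -98.0, 177.6]
ee_rot: [-179.6, -0.1, 90.1]
force: [0.9, -0.5, -2.4]
gripper_width: 52.4
gripper_force: 20.0
```

Run:
```python
from h import *
for i in range(4): cams.grab_frame("wrist")
s=env.state();C=cam("wrist");im=cams.grab_frame("wrist")
g=im.max(2);r=[p for p in range(180,205) if g[p,313]<70][0]
print(s['ee_pos'],s['gripper_width'],gauge(im,C)[:3],r,onplane(C,(313,r-.5),s['ee_pos'][2]-44.6))
k=np.where(g[205,260:360]<70)[0]+260;print(k.min(),k.max())
G=cv2.cvtColor(im,cv2.COLOR_BGR2GRAY);f=gauge(im,C)[0];y,x=int(f[1]),int(f[0]);s=(G[y-4:y+14,x-8:x+10]>225).astype('uint8')
print(G[y-12:y+20,x].tolist(),G[y+3,x-18:x+20].tolist(),(x,y))
```

```text
[ 443.38474218 -100.53042384  179.1575536 ] 52.716004750631605 ((312.9717330932617, 130.8371810913086), (80.23634338378906, 82.09383392333984), array([444.03855806, -35.33242147,  15.        ])) 188 [[443.83917941 -74.81387821 134.5575536 ]]
283 342
[195, 191, 188, 159, 139, 142, 154, 160, 170, 185, 216, 242, 244, 244, 244, 244, 245, 243, 243, 244, 244, 241, 217, 152, 133, 119, 107, 99, 98, 127, 169, 199] [190, 183, 180, 178, 173, 168, 126, 101, 111, 121, 131, 146, 157, 193, 240, 244, 244, 244, 244, 244, 244, 244, 244, 243, 241, 220, 181, 164, 152, 143, 131, 133, 170, 188, 197, 227, 243, 245] (312, 130)
```

Same in-hand offset as the first sleeve, so the same target (444.1, -38.1).

Call:
apply_moves --pt "0.02 0.001 0 0 -0.3" --pt "0.05 0.001 0 0 -0.3" --pt "0.0623 0.001 0 0 -0.3" --pt "0.0623 0.001 0 0 -0.3" --pt "0.0623 0.001 0 0 -0.3"

```text
time_s: 16.5
ee_pos: [444.0, -38.5, 179.2]
ee_rot: [-180.0, 0.0, 90.1]
force: [0.6, 0.4, -0.9]
gripper_width: 52.2
gripper_force: 20.0
```

Call:
apply_moves --pt "0 0 0.01 0 -0.3" --pt "0 0 0.025 0 -0.3" --pt "0 0 0.035 0 -0.3" --pt "0 0 0.041 0 -0.3" --pt "0 0 0.041 0 -0.3"

```text
time_s: 17.0
ee_pos: [442.7, -38.1, 137.4]
ee_rot: [-179.9, -0.0, 90.0]
force: [-0.6, -0.0, -1.3]
gripper_width: 52.5
gripper_force: 20.0
```

Call:
apply_moves --pt "0 0 0.003 0 -0.3" --pt "0 0 0.006 0 -0.3" --pt "0 0 0.009 0 -0.3" --pt "0 0 0.011 0 -0.3" --pt "0 0 0.011 0 -0.3"

```text
time_s: 17.5
ee_pos: [443.2, -37.8, 127.2]
ee_rot: [-180.0, -0.0, 90.1]
force: [-1.3, -1.0, -2.5]
gripper_width: 52.2
gripper_force: 20.0
```

Call:
apply_moves --pt "0 0 0.002 0 -0.3" --pt "0 0 0.004 0 -0.3" --pt "0 0 0.006 0 -0.3" --pt "0 0 0.008 0 -0.3" --pt "0 0 0.008 0 -0.3"

```text
time_s: 18.0
ee_pos: [443.1, -37.8, 119.1]
ee_rot: [-180.0, -0.0, 90.1]
force: [-0.3, -0.2, -2.0]
gripper_width: 52.2
gripper_force: 20.0
```

Call:
apply_moves --pt "0 0 0.001 0 -0.3" --pt "0 0 0.002 0 -0.3" --pt "0 0 0.003 0 -0.3" --pt "0 0 0.003 0 -0.3"

```text
time_s: 18.4
ee_pos: [443.3, -37.8, 116.3]
ee_rot: [-180.0, -0.0, 90.1]
force: [-0.0, -0.9, -2.7]
gripper_width: 52.1
gripper_force: 20.0
```

Call:
apply_moves --pt "0 0 0.001 0 -0.3" --pt "0 0 0.002 0 -0.3" --pt "0 0 0.002 0 -0.3" --pt "0 0 0.002 0 -0.3"

```text
time_s: 18.8
ee_pos: [443.7, -37.8, 115.4]
ee_rot: [179.9, -0.0, 90.1]
force: [-2.3, -0.2, 6.2]
gripper_width: 52.1
gripper_force: 20.0
```

Firm stop at the shoulder with the underside at about 71 mm, so this is the tight one and goes in the tub.

Call:
apply_moves --pt "0 0 -0.015 0 -0.3" --pt "0 0 -0.04 0 -0.3" --pt "0 0 -0.07 0 -0.3" --pt "0 0 -0.07 0 -0.3"

```text
time_s: 19.2
ee_pos: [446.1, -38.1, 187.8]
ee_rot: [179.5, 0.0, 90.1]
force: [0.4, 0.3, -0.7]
gripper_width: 52.1
gripper_force: 20.0
```

Call:
apply_moves --pt "0.03 -0.002 0 0 -0.3" --pt "0.07 -0.006 0 0 -0.3" --pt "0.115 -0.009 0 0 -0.3" --pt "0.16 -0.013 0 0 -0.3" --pt "0.205 -0.016 0 0 -0.3"

```text
time_s: 19.7
ee_pos: [426.1, 168.5, 183.3]
ee_rot: [-179.9, 0.0, 90.0]
force: [0.9, 0.9, -2.4]
gripper_width: 52.3
gripper_force: 20.0
```

Call:
apply_moves --pt "0.045 -0.003 0 0 -0.3" --pt "0.09 -0.006 0 0 -0.3" --pt "0.12 -0.009 0 0 -0.3" --pt "0.124 -0.009 0.02 0 -0.3" --pt "0.124 -0.009 0.06 0 -0.3"

```text
time_s: 20.2
ee_pos: [419.5, 293.8, 125.0]
ee_rot: [179.7, -0.2, 90.2]
force: [-0.2, 0.3, -2.4]
gripper_width: 52.2
gripper_force: 20.0
```

Run:
```python
from h import *
for i in range(4): im=cams.grab_frame("scene")
print(env.state()['ee_pos'],env.state()['gripper_width'],env.state()['force'])
a=cv2.resize(im[130:280,260:500],None,fx=3,fy=3,interpolation=cv2.INTER_CUBIC);cv2.imwrite('pics/s7.png',a)
```

```text
[417.47446602 290.68978327 123.70310511] 52.03475593419006 [ 0.04798517  0.63516117 -1.7266187 ]
```

View pics/s7.png

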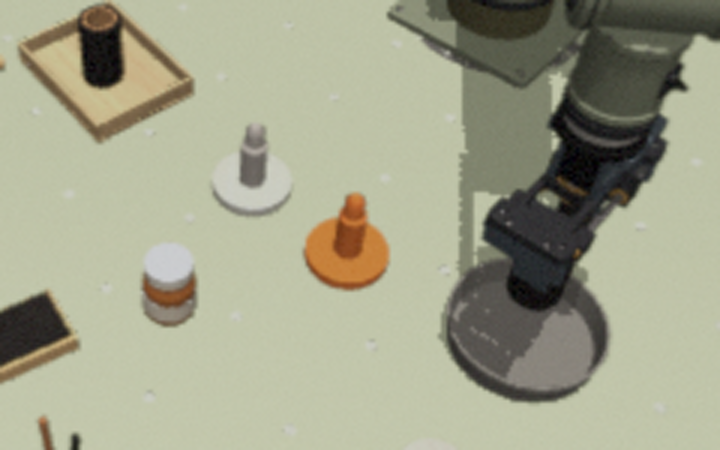

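The first sleeve stands in the tray at crop (102,45). The second hangs above the tub. I'll lower it.

Call:
apply_moves --pt "0 0 0.02 0 -0.3" --pt "0 0 0.045 0 -0.3" --pt "0 0 0.06 0 -0.3" --pt "0 0 0.067 0 -0.3" --pt "0 0 0.067 0 -0.3"

```text
time_s: 20.9
ee_pos: [418.6, 291.2, 58.0]
ee_rot: [180.0, -0.0, 90.0]
force: [0.2, 0.2, -1.4]
gripper_width: 52.2
gripper_force: 20.0
```

Call:
apply_moves --pt "0 0 0.002 0 -0.3" --pt "0 0 0.004 0 -0.3" --pt "0 0 0.006 0 -0.3" --pt "0 0 0.007 0 -0.3" --pt "0 0 0.007 0 -0.3"

```text
time_s: 21.4
ee_pos: [418.0, 291.2, 50.5]
ee_rot: [-180.0, -0.0, 90.1]
force: [0.1, -0.3, -1.5]
gripper_width: 52.5
gripper_force: 20.0
```

Call:
apply_moves --pt "0 0 0.001 0 -0.3" --pt "0 0 0.0015 0 -0.3" --pt "0 0 0.002 0 -0.3" --pt "0 0 0.002 0 -0.3"

```text
time_s: 21.8
ee_pos: [418.3, 291.3, 49.5]
ee_rot: [180.0, -0.0, 90.1]
force: [-1.6, 0.0, 7.2]
gripper_width: 52.2
gripper_force: 20.0
```

Call:
apply_moves --pt "0 0 -0.0005 0 -0.1" --pt "0 0 -0.0005 0 0.3" --pt "0 0 -0.0005 0 1" --pt "0 0 -0.0005 0 1" --pt "0 0 -0.0005 0 1"

```text
time_s: 22.3
ee_pos: [418.1, 291.2, 48.8]
ee_rot: [-180.0, 0.0, 90.1]
force: [0.6, 0.4, -0.2]
gripper_width: 80.6
gripper_force: 0.0
```

Call:
apply_moves --pt "0 0 -0.02 0 1" --pt "0 0 -0.06 0 1" --pt "0 0 -0.105 0 1" --pt "0 0 -0.15 0 1" --pt "0 0 -0.15 0 1"

```text
time_s: 22.8
ee_pos: [421.3, 293.3, 205.3]
ee_rot: [179.4, -0.4, 90.1]
force: [-0.0, -0.2, -0.1]
gripper_width: 91.1
gripper_force: 0.0
```

Run:
```python
from h import *
for i in range(4): im=cams.grab_frame("scene")
print(env.state()['ee_pos'],env.state()['force'])
a=cv2.resize(im[130:280,260:500],None,fx=3,fy=3,interpolation=cv2.INTER_CUBIC);cv2.imwrite('pics/s8.png',a)
```

```text
[417.23223281 290.58695771 197.59744169] [0.22253873 0.32643056 0.05023801]
```

View pics/s8.png

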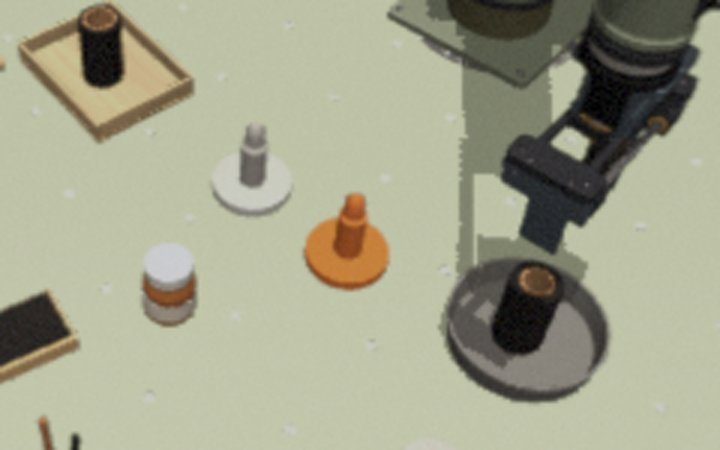

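Both sleeves stand upright: tray at crop (102,45), tub at (527,310). The gripper is clear of both.

```bash
python3 -c "
from workcell import env
print(env.job_done())"
```

```text
the job is handed in; nothing more can be done
None
```

Both sleeves were tried one at a time and the job is handed in, with no verdict returned: the one that went fully home on the foot stands in the tray, and the one the shoulder stopped stands in the tub.

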